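Hang the draw weight on the glass puller's lever

ROBOT

A 7-joint arm with a two-finger parallel gripper is mounted at the origin on the work surface. World frame = base frame: x ahead of the robot, y to its left, z up, the work surface at z = 0. Lengths are in mm, angles in rad, forces in N, time in s.
With the tool pointing down it reaches from about 400 to 875 mm from the base axis. Payload 19.3 kg.
Tool frame: the origin (TCP) lies at the very end of the fingers, on their centre line; the grasp point (between the pads) lies 19 mm behind it (grip_point_offset is the z of the grasp point in the tool frame, in mm); z points along the fingers, x is the direction in which the jaws open and shut, and the axes are right-handed (so a half turn about z gives the same grasp; the last joint's range is limited). The gripper opens to 85 mm and grips with 20 to 120 N. Pads are 22 mm wide; open, the fingers measure 114 mm over their backs; the gripper's body (76 mm by 85 mm) begins 54 mm behind the grasp point. The pads swing forward as they close: fully open they stand 13 mm farther back than shut.
Start: joints at [-1.18, 0.521, -0.036, 1.599, 0.021, 1.021, -0.113], TCP at [277.932, 559.793, 231.291] pointing down, gripper open.
Joint ranges: [-2.91, 2.91], [-0.3, 2.13], [-1.5, 1.42], [0.17, 2.43], [-1.26, 4.41], [0.16, 1.93], [-2.52, 2.52]. Speed limits (rad/s): [1.89, 1.89, 2.39, 2.39, 3.01, 3.01, 3.01].

INTERFACE

Orientations are given as a 3x3 rotation matrix whose columns are the frame's x, y, z axes.
In Python, from workcell import movep, movel, goto_joints, open_gripper, clamp, wait, inverse_kinematics, read_state, camera, PlanningError, finish_job, grip_point_offset gives the robot as it stands. Calls block until the motion is done:
- movep(position, orientation): joint-space move of the TCP to a pose.
- movel(position, frame=None, max_speed=150, guard=None): straight line of the TCP; frame=None keeps the orientation; max_speed is the mean speed in mm/s. With guard (N) it stops when the force on the tool has changed by that much, and returns True; else False.
- goto_joints(angles): joint-space move.
- open_gripper() and clamp(): open the fingers fully, or close them until they stop; the grip force is fixed at half the most.
- wait(seconds).
- inverse_kinematics(position, orientation): joint angles nearest the present ones, or None.
- read_state(): the state.
- camera(name): name is "side" or "top"; returns a dict with "image" (480x640x3 uint8, blue, green, red), "range_z" (480x640 float32, mm along the optical axis (not along the pixel's ray), 0 where there is no reading), "fx", "fy", "cx", "cy" (pixels), "cam_to_world" (4x4, takes a point from camera to world coordinates). Camera axes: x right, y up, looking along -z (the intrinsics and any distortion apply to the point x, -y, -z); pixel columns grow to the right and rows downward; lengths in mm; the calibration is good to about 2 mm. A picture is of the moment at which its call begins.
A pose or a line that the arm cannot do raises PlanningError and nothing moves.
- finish_job(): hands the job in, once; it reports no verdict.
The state is a dict: "time": time; "qpos": joint angles; "qvel": joint speeds; "joint_efforts": joint torques, N m; "eef_pos": TCP position; "tool_rot": TCP orientation; "ft_force": force on the tool from outside, world axes, zero at the start; "torque": the same for the moment, N m; "finger_gap": finger opening in mm.
Only numpy, scipy, OpenCV 4.12 (cv2) and the standard library are available. Lean on these libraries where they do the work, as an engineer would, in place of code of your own. Each camera call takes 0.05 s, during which the arm holds its last target. There are 200 camera calls.

TASK

A glass rod is clamped in the puller, ready to be drawn: pick up the C-shaped draw weight, hook it into the notch nearest the free end of the draw lever, and let it down with the sprung lever until the lever carries all of its weight and it has taken its natural lean, before you let go. Neither jolt nor force the lever, nor let the weight swing when you release it, or the glass snaps; leave the other things on the bench where they are.

Things in the scene. Friction and masses are not known exactly. Their poses are not given: they have to be found in the camera images.
- puller: Glass puller fixed to the bench: white split-tube furnace 206 x 110 x 217 mm (underside 240 mm up) on two open legs, base 130 x 360 mm. Origin: on the bench under its centre; x across the lever, away from the robot; y along the lever to its free end. Its side is 97 mm from the end notch. The glass snaps if the weight's contact force passes 14 N, flanks of the V added (4 to 10 N just hanging).
- lever (a joint): Draw lever: steel bar 8 mm thick (puller's x), 16 mm high, out from under the furnace along +y, top edge 193 mm up, pivot 350 mm from the end notch. 0 = level, unloaded; grows as the free end sinks; stop at 0.16. A spring holds it up, about 250 N/m at the end notch: it sinks 9 to 31 mm under the weight, little damped. The glass snaps if it moves faster than 0.16 rad/s (56 mm/s at the notch).
- notch (a point): End notch of the lever, moving with it: the point where the underside of the hook bar rests, 188 mm up at rest. The V is 16 mm wide along the lever and 7 mm deep; two more like it are cut 30 and 60 mm nearer the furnace. The bar ends 20 mm beyond. Axes as the lever's: at rest those of the puller.
- weight: Draw weight, 0.22 to 0.77 kg (not known), 170 mm high, stands on its foot disc (48 mm dia., 20 high). Origin: centre of the underside; z up. A 10 mm round bar runs from the disc to x = -35 mm, rises (neck) and bends over to a hook above the disc, its tip at x = 19 mm, end 107 mm up; y is across the flat C. Centre of mass at x = -12, z = 59: hung, its top leans 7 degrees to the neck side.
- hook (a point): Underside of the crown of the hook, which rests in the notch: 131 mm above the weight's underside, at x = 0, y = 0 in its frame. At the height of the tip's end the opening from neck to tip is about 44 mm wide. Axes as the weight's.
- tab (a point): Grip point on the flat steel tab that tops the neck: tab 24 mm wide (x), 10 mm thick (y), from 110 to 170 mm above the underside; this point at x = -36 mm, 155 mm up. Axes as the weight's; pinch along y, from above; hung, it swings past the limit of 0.6 rad/s if let go upright.
- wrench: Bystander: small steel wrench 160 mm long, lying flat; origin under its middle.
- stop_box: Bystander: yellow and black emergency stop box 70 x 70 x 84 mm; origin under its middle.
- bottle: Bystander: small white bottle, 34 mm diameter, 85 mm high, standing; origin under its middle.
- spare_disc: Bystander: loose steel disc, 48 mm diameter, 11.5 mm high, lying flat; origin under its middle.
Not all that is in view belongs to the job. Of the things shaped like the weight, the dark steel one is meant.

How it is judged:
By the outcome, as a careful person would: the job done as asked, in the order asked, and still so for the second after the job is handed in, with the robot touching nothing.
It also fails if it takes over 64 s, if anything falls off the work surface, if the arm or the gripper's body presses on something with over 40 N, if the wrist force passes 120 N, or if a joint passes its speed limit or range.

## Working session

There is one attempt and no reset: what is moved stays moved. The work goes in short steps, each a Python script; the robot and the scene stay as the last script left them, time stands still between calls to the robot, and variables do not carry over. Pictures are saved under pics/ and viewed, about 8 in all and at most 12, crops included, and the job is handed in when it is done.

```bash
mkdir -p pics
cat > h.py <<'E'
import numpy as np, cv2
from workcell import *
def cloud(c):
    z=c["range_z"].astype(float); v,u=np.mgrid[0:480,0:640]
    P=np.stack([(u-c["cx"])/c["fx"]*z,-(v-c["cy"])/c["fy"]*z,-z,np.ones_like(z)],-1)
    W=P@np.array(c["cam_to_world"]).T
    W=W[...,:3]; W[z==0]=np.nan
    return W
E
python3 - <<'E'
from h import *
for n in("side","top"):
    c=camera(n); print(n,c.keys(),c["fx"],c["fy"],c["cx"],c["cy"],np.round(c["cam_to_world"],3).tolist())
    cv2.imwrite(f"pics/{n}0.png",c["image"]); np.save(f"{n}0.npy",cloud(c))
s=read_state(); print(s, grip_point_offset)
E
```

```text
side dict_keys(['image', 'range_z', 'fx', 'fy', 'cx', 'cy', 'cam_to_world']) 499.6286252842591 499.6286252842591 322.1203905309425 243.2434096813057 [[0.892, -0.296, 0.342, 1104.969], [0.452, 0.555, -0.698, -971.676], [0.017, 0.777, 0.629, 1021.354], [0.0, 0.0, 0.0, 1.0]]
top dict_keys(['image', 'range_z', 'fx', 'fy', 'cx', 'cy', 'cam_to_world']) 464.91258069964687 464.91258069964687 314.12539754631985 235.0404011547632 [[0.029, 0.992, -0.123, 497.676], [-1.0, 0.03, 0.0, 12.164], [0.004, 0.123, 0.992, 1097.431], [0.0, 0.0, 0.0, 1.0]]
{'time': 0.1, 'qpos': array([-1.18022678,  0.52191614, -0.03630959,  1.59991669,  0.02116004,
        1.02111345, -0.11279173]), 'qvel': array([-0.00015105, -0.00141914, -0.0003825 , -0.00138722,  0.00036334,
        0.00042608, -0.00149563]), 'joint_efforts': array([ 4.27488980e-03, -9.28479981e+01,  1.98484652e+00, -3.70537806e+01,
        1.81764818e-02,  5.38581677e-03, -8.04407182e-05]), 'eef_pos': array([277.7993662 , 559.54738053, 230.81961147]), 'tool_rot': array([[ 4.44672886e-01,  8.95692955e-01, -3.93153774e-04],
       [ 8.95692517e-01, -4.44673058e-01, -8.87265283e-04],
       [-9.69542155e-04,  4.23979208e-05, -9.99999529e-01]]), 'ft_force': array([-0.32370663, -0.40010731,  1.09025275]), 'torque': array([ 0.05247234, -0.07599317,  0.040464  ]), 'finger_gap': 85.32542908025658} -18.700000000000003
```

View pics/top0.png

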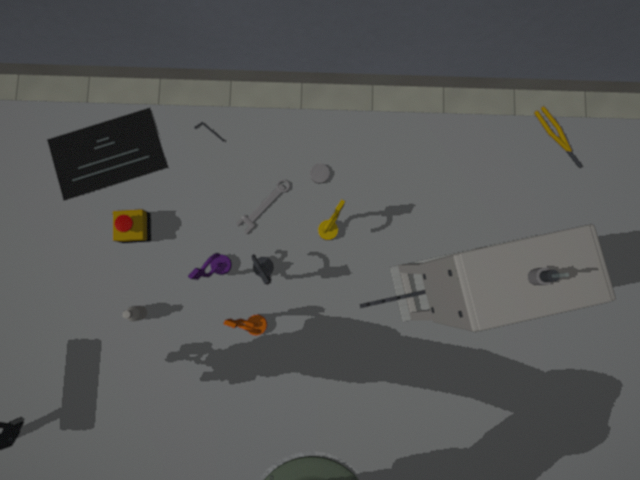

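View pics/side0.png

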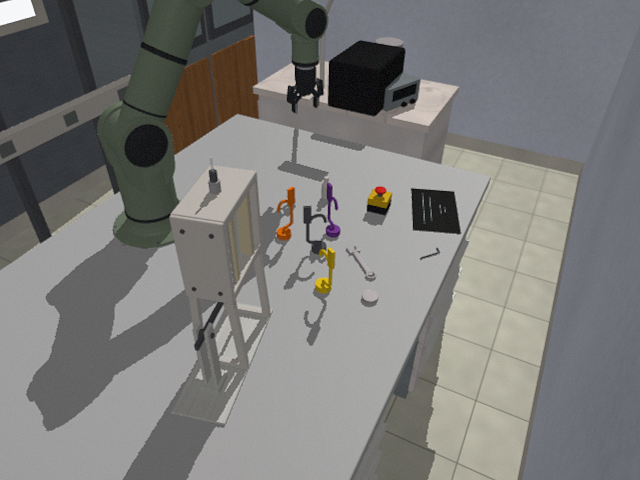

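The top view shows the dark weight near (262,267), purple, orange and yellow decoys around it, and the lever from (425,292) to its free end at (362,305). The side view shows the dark weight at (313,232) and the lever at (208,325).

Run:
```python
from h import *
T=np.load("top0.npy"); S=np.load("side0.npy")
it=cv2.imread("pics/top0.png"); is_=cv2.imread("pics/side0.png")
def box(W,im,u0,u1,v0,v1,zmin,dark=110):
    w=W[v0:v1,u0:u1].reshape(-1,3); c=im[v0:v1,u0:u1].reshape(-1,3).astype(int)
    m=(w[:,2]>zmin)&(c.max(1)<dark)&(np.ptp(c,axis=1)<40); return w[m]
a=box(T,it,240,285,240,295,8); b=box(S,is_,296,330,200,262,8)
for n,w in(("top",a),("side",b)):
    print(n,len(w))
    for lo,hi in((5,14),(14,26),(26,60),(60,105),(105,125),(125,145),(145,160),(160,180)):
        q=w[(w[:,2]>lo)&(w[:,2]<hi)]
        if len(q): print(lo,hi,len(q),q.mean(0).round(1),q.min(0).round(),q.max(0).round())
for n,w in(("top",box(T,it,350,430,280,315,150)),("side",box(S,is_,190,230,295,350,150))):
    w=w[(w[:,2]<205)]
    print(n,len(w),w.min(0).round(),w.max(0).round())
    m=w[:,:2].mean(0); d=np.linalg.svd(w[:,:2]-m)[2][0]; d*=np.sign(d[1]); t=(w[:,:2]-m)@d
    print(m,d,t.min(),t.max(), "end",m+d*t.max()); 
    top=w[w[:,2]>188]; print(len(top),top.mean(0))
A=cv2.resize(it[235:300,225:290],(390,390),interpolation=0);B=cv2.resize(it[265:330,345:410],(390,390),interpolation=0)
C=cv2.resize(is_[195:260,280:345],(390,390),interpolation=0);D=cv2.resize(is_[295:345,180:245],(390,300),interpolation=0);D=np.vstack([D,np.zeros((90,390,3),np.uint8)])
im=np.vstack([np.hstack([A,B]),np.hstack([C,D])]); im=np.clip(im.astype(float)*1.8,0,255).astype(np.uint8)
cv2.imwrite("pics/crop.png",cv2.resize(im,(600,600)))
```

```text
top 435
5 14 2 [545.3 107.5  13.1] [541. 105.  12.] [550. 110.  14.]
14 26 200 [558.  126.1  19.4] [533. 105.  15.] [577. 152.  24.]
26 60 42 [543.3 118.9  36.3] [521. 105.  26.] [558. 130.  55.]
60 105 4 [526.9 106.   84.4] [525. 105.  76.] [529. 108. 105.]
105 125 13 [541.2 116.4 118.3] [513.  99. 110.] [573. 142. 125.]
125 145 101 [550.4 125.4 136.5] [513.  99. 127.] [570. 140. 144.]
145 160 8 [522.7 104.4 152.9] [513. 100. 146.] [533. 109. 159.]
160 180 65 [523.9 109.2 168.9] [512.  99. 161.] [536. 120. 174.]
side 363
5 14 12 [556.6 121.7  11.8] [539. 102.   9.] [576. 211.  14.]
14 26 91 [556.3 125.1  18.9] [532. 103.  15.] [581. 229.  25.]
26 60 48 [538.5 116.7  37.3] [522. 101.  28.] [559. 239.  59.]
60 105 23 [526.6 104.5  83.1] [524. 101.  61.] [529. 108. 105.]
105 125 42 [539.6 112.9 115.9] [517. -12. 107.] [635. 241. 124.]
125 145 88 [540.3 114.4 134.4] [516.  95. 125.] [572. 138. 145.]
145 160 28 [524.7 102.9 152.6] [515.  96. 146.] [534. 110. 159.]
160 180 31 [524.8 105.  166.7] [514.  98. 160.] [534. 116. 173.]
top 327 [ 462. -216.  150.] [510. -80. 204.]
[ 488.49553803 -148.64740482] [-0.12914223  0.99162608] -63.87366371201719 69.17527952757732 end [479.56208791 -80.05139352]
253 [ 489.96188669 -148.26802407  191.96349945]
side 513 [ 510. -482.  151.] [ 587. -341.  205.]
[ 559.50124129 -424.58757001] [-0.42558493  0.90491849] -57.930945007562464 83.45574944229894 end [ 523.98373187 -349.06691959]
301 [ 559.36503626 -424.77184929  193.28006062]
```

View pics/crop.png

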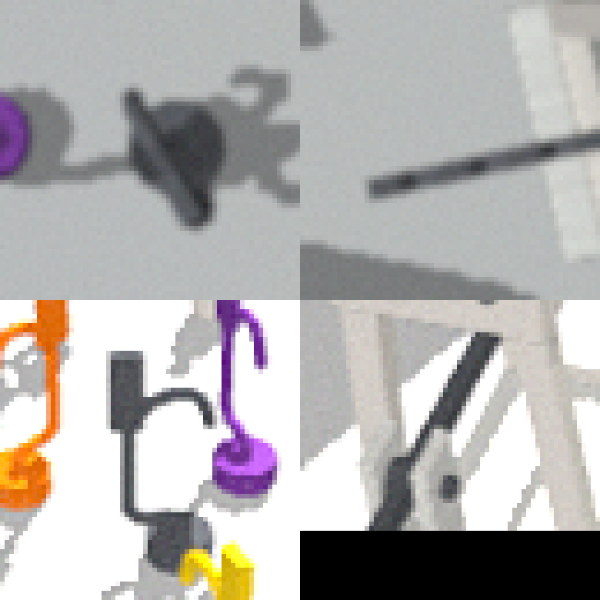

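The crop confirms the dark weight: tab at the lower right of its hook bar as seen from above. It also shows three notches on the lever, the end one at about (368,304) in the top image.

```bash
cat >> h.py <<'E'
def ray(c_or_n,u,v,z):
    c=camera(c_or_n) if isinstance(c_or_n,str) else c_or_n
    M=np.array(c["cam_to_world"]); d=M[:3,:3]@np.array([(u-c["cx"])/c["fx"],-(v-c["cy"])/c["fy"],-1]); o=M[:3,3]
    return o+d*(z-o[2])/d[2]
E
python3 - <<'E'
from h import *
T=np.load("top0.npy"); S=np.load("side0.npy")
it=cv2.imread("pics/top0.png"); is_=cv2.imread("pics/side0.png")
def sel(W,im,u0,u1,v0,v1,dark=110):
    w=W[v0:v1,u0:u1].reshape(-1,3); c=im[v0:v1,u0:u1].reshape(-1,3).astype(int)
    m=(c.max(1)<dark)&(np.ptp(c,axis=1)<40)&(w[:,0]>490)&(w[:,0]<600)&(w[:,1]>80)&(w[:,1]<170); return w[m]
for n,w in(("top",sel(T,it,240,285,240,295)),("side",sel(S,is_,290,335,195,265))):
    d=w[(w[:,2]>15)&(w[:,2]<24)]; (cx,cy),r=cv2.minEnclosingCircle(d[:,:2].astype(np.float32)); print(n,"disc",cx,cy,r)
    h=w[(w[:,2]>108)]; m=h[:,:2].mean(0); e=np.linalg.svd(h[:,:2]-m)[2][0]; e*=np.sign(e[0]); t=(h[:,:2]-m)@e
    print("bar",m,np.degrees(np.arctan2(e[1],e[0])),"ends",m+e*t.min(),m+e*t.max(),np.ptp(t))
    q=w[(w[:,2]>148)]; print("tab",q.mean(0),q.min(0),q.max(0)); q=w[(w[:,2]>35)&(w[:,2]<108)]; print("neck",np.median(q,0))
c=camera("top"); g=it.astype(int).sum(2)
# notch darkness along the lever centreline
for u in range(358,428,1):
    v=int(round(305.5+(u-360.2)*(292-305.5)/(425-360.2))); col=g[v-3:v+4,u]; 
    if u<406: print(u,v-3+col.argmin(),col.min(),end="; ")
print()
for u,v in((360,305.5),(367.7,303.7),(383.1,300.4),(398.5,297)): print(u,ray(c,u,v,190).round(1))
# tall other things near the grasp
o=T.reshape(-1,3); o=o[(o[:,2]>90)&(o[:,0]>420)&(o[:,0]<640)&(o[:,1]>30)&(o[:,1]<260)]
cl=o[:,:2]; k=cv2.kmeans(cl.astype(np.float32),4,None,(3,50,.1),5,0); 
for j in range(4):
    q=o[k[1].ravel()==j]; print("tall",q.min(0).round(),q.max(0).round())
E
```

```text
top disc 554.4942016601562 128.44383239746094 23.871959686279297
bar [539.38974877 118.23543234] 33.07573216450163 ends [514.53518023 102.04793974] [573.64638941 140.5463856 ] 70.54264940195506
tab [523.89667607 108.74358199 167.75603006] [512.31218442  99.32994433 149.42085884] [535.80322004 119.68493771 173.76505559]
neck [537.15630986 116.5582104   38.2576461 ]
side disc 556.647705078125 125.86780548095703 24.789976119995117
bar [534.68830752 110.67552816] 34.456931800856005 ends [517.29267702  98.7390851 ] [573.35109524 137.2049583 ] 67.98654024065449
tab [524.96446769 104.31197067 161.26735412] [514.28612002  96.0840667  148.15919305] [533.97249365 115.95155188 172.5898972 ]
neck [527.65324964 105.98481915  55.73770595]
358 304 296; 359 305 257; 360 305 180; 361 305 146; 362 305 145; 363 305 146; 364 305 151; 365 304 145; 366 304 124; 367 304 104; 368 304 99; 369 304 114; 370 304 144; 371 303 158; 372 303 162; 373 303 164; 374 302 158; 375 302 151; 376 302 149; 377 302 149; 378 302 148; 379 301 151; 380 301 139; 381 301 125; 382 301 105; 383 301 99; 384 300 112; 385 300 138; 386 300 167; 387 300 165; 388 299 165; 389 299 163; 390 299 150; 391 299 148; 392 299 149; 393 298 149; 394 298 147; 395 298 145; 396 298 131; 397 297 108; 398 297 90; 399 297 96; 400 297 133; 401 297 166; 402 296 165; 403 296 166; 404 296 160; 405 296 150; 
360 [476.1 -80.6 190. ]
367.7 [480.  -95.4 190. ]
383.1 [ 487.1 -125.1  190. ]
398.5 [ 494.5 -154.8  190. ]
tall [544. 210. 112.] [576. 238. 143.]
tall [512.  99. 105.] [573. 142. 174.]
tall [517. 233.  90.] [548. 260. 173.]
tall [421. 121. 100.] [440. 184. 173.]
```

```bash
cat >> h.py <<'E'
def R(yaw,lean=0,flip=1):
    # tool for weight yaw (rad): tool x = flip*weight y ; lean tips top to the neck side (-x)
    x=np.array([np.cos(yaw),np.sin(yaw),0]); y=np.array([-x[1],x[0],0]); z=np.array([0,0,1.])
    X=x*np.cos(lean)+z*np.sin(lean); Z=z*np.cos(lean)-x*np.sin(lean)
    return np.stack([flip*y,np.cross(-Z,flip*y),-Z],1), np.stack([X,y,Z],1)
def ft(n=8):
    f=[];t=[]
    for _ in range(n): wait(.02); s=read_state(); f.append(s["ft_force"]); t.append(s["torque"])
    return np.mean(f,0),np.mean(t,0),np.std(f,0)
E
python3 - <<'E'
from h import *
T=np.load("top0.npy"); it=cv2.imread("pics/top0.png")
w=T[288:310,358:418].reshape(-1,3); c=it[288:310,358:418].reshape(-1,3).max(1)
w=w[(w[:,2]>170)&(w[:,2]<205)&(c<110)]; vx,vy,x0,y0=cv2.fitLine(w[:,:2].astype(np.float32),cv2.DIST_HUBER,0,.01,.01).ravel()
d=np.array([vx,vy])*np.sign(vy); t=(w[:,:2]-[x0,y0])@d; e=np.array([x0,y0])+d*t.max(); off=(w[:,:2]-[x0,y0])@[d[1],-d[0]]
print("lever dir",d,"yaw deg",np.degrees(np.arctan2(-d[0],d[1])),"end",e,"notch",e-20*d,"zmean",w[:,2].mean(),"perp",np.percentile(off,[2,98]),len(w))
yl=np.arctan2(-d[0],d[1])
for f in(1,-1):
    q=inverse_kinematics([525,106.5,260],R(np.radians(34),0,f)[0]); q2=inverse_kinematics([445,-108,260],R(yl,0,f)[0]); q3=inverse_kinematics([445,-108,193],R(yl,.12,f)[0])
    print(f,*[None if k is None else np.round(k,2) for k in(q,q2,q3)])
E
```

```text
lever dir [-0.2431752  0.9699824] yaw deg 14.0740185 end [474.75124649 -80.95727259] notch [ 479.61475042 -100.35691935] zmean 190.36855412185173 perp [-4.12728973  3.77108935] 265
1 [-0.25  0.35 -0.08  1.8   0.03  0.99  1.82] [-0.26  0.23  0.44  2.   -0.12  0.93  2.06] [-0.11  0.27  0.3   2.16 -0.22  0.62  2.16]
-1 [-0.73  0.39  0.56  1.82 -0.25  0.99 -1.04] [-0.61  0.32  0.91  2.02 -0.31  0.95 -0.87] [-0.56  0.39  0.9   2.17 -0.59  0.69 -0.59]
```

Run:
```python
from h import *
y=np.radians(34); Rt,_=R(y)
movep([525,106.5,225],Rt); print(ft(3)); print(read_state()["qpos"].round(2))
c=camera("top"); 
movel([525,106.5,137],max_speed=120)
f0=ft(); print(f0)
clamp(); print(read_state()["finger_gap"],ft(4)[0])
movel([525,106.5,257],max_speed=100)
f1=ft(12); print(f1, "dF",f1[0]-f0[0]); s=read_state(); print(s["time"],s["eef_pos"],s["finger_gap"])
```

```text
(array([-0.31788538, -0.02067449,  0.59981093]), array([ 0.03088831, -0.00860241,  0.00729483]), array([0.25082557, 0.61398467, 0.37846799]))
[-0.23  0.39 -0.11  1.84  0.05  0.92  1.8 ]
(array([-0.2441588 ,  0.230349  ,  0.17255518]), array([ 0.00693828,  0.00122707, -0.00353811]), array([0.40000239, 0.50018129, 0.29037226]))
9.492031891188471 [-1.95680971  1.23480521  2.0005045 ]
(array([ 0.11398652,  0.08800182, -3.31104559]), array([-0.0588652 ,  0.06093226, -0.00614517]), array([0.62544122, 0.48309358, 0.3835686 ])) dF [ 0.35814531 -0.14234718 -3.48360077]
5.4333 [524.87019908 106.48325259 256.64863326] 9.08158301159165
```

```bash
cat >> h.py <<'E'
YAW=np.radians(14.07); D=np.array([-np.sin(YAW),np.cos(YAW),0]); NOTCH=np.array([479.6,-100.4,188.])
HT=np.array([36,0,-5.3])  # hook relative to TCP, weight axes
def tcp_for(hook,lean=0,ht=HT): 
    Rt,Rw=R(YAW,lean); return np.asarray(hook)-Rw@ht, Rt
E
python3 - <<'E'
from h import *
p,Rt=tcp_for(NOTCH+60*D+[0,0,64]); movep(p,Rt); wait(.3)
f=ft(40); print(f); s=read_state(); print(s["time"],s["eef_pos"],s["qpos"].round(2))
for n in("top","side"):
    c=camera(n); cv2.imwrite(f"pics/{n}1.png",c["image"]); np.save(f"{n}1.npy",cloud(c))
a=cv2.imread("pics/top1.png")[220:340,270:430]; b=cv2.imread("pics/side1.png")[120:330,160:380]
a=cv2.resize(a,(800,600),interpolation=0); cv2.imwrite("pics/t1c.png",np.clip(a*1.7,0,255).astype(np.uint8)); cv2.imwrite("pics/s1c.png",cv2.resize(b,(628,600),interpolation=0))
E
```

```text
(array([-0.02926239,  0.16492222, -3.57005647]), array([-0.01466356,  0.08719182,  0.0052294 ]), array([0.46030164, 0.42730258, 0.39186235]))
7.1667 [430.06011376 -50.98192418 257.2913923 ] [-0.03  0.18  0.01  2.05 -0.    0.92  1.8 ]
```

View pics/t1c.png

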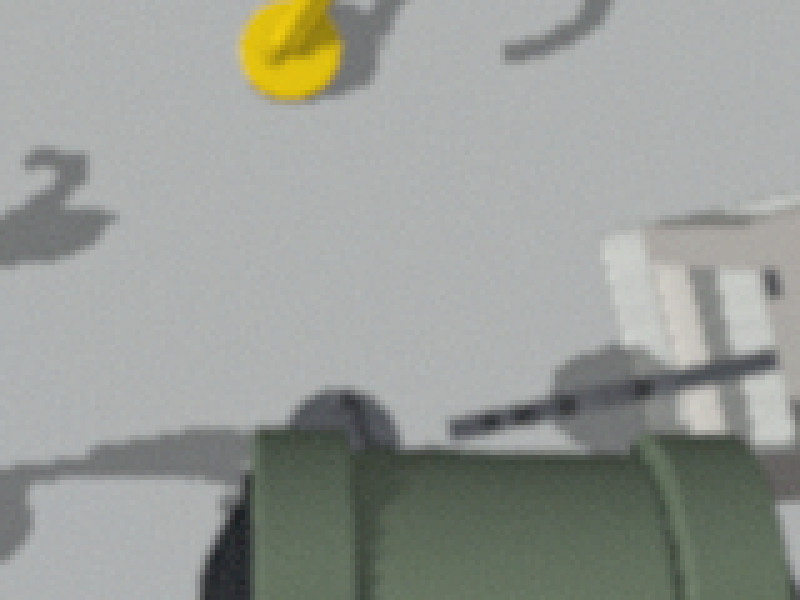

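View pics/s1c.png

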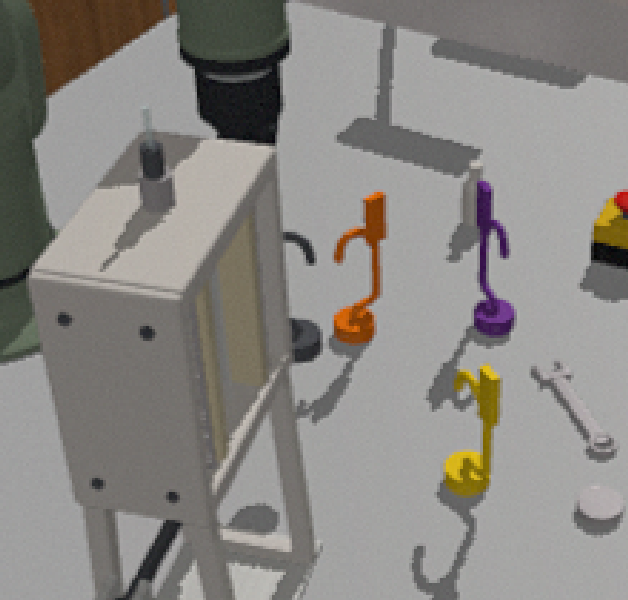

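The top crop shows the foot disc and hook tip at about (340,300) px and the lever end at about (361,305). A green wrist link at u 320–428 sits beside the furnace, so I need to check its clearance.

Run:
```python
from h import *
T=np.load("top1.npy"); im=cv2.imread("pics/top1.png"); S=np.load("side1.npy"); si=cv2.imread("pics/side1.png")
g=T.reshape(-1,3); m=(im.reshape(-1,3)[:,1].astype(int)-im.reshape(-1,3)[:,0]>8)
q=g[m&(g[:,2]>250)&(g[:,0]>200)]; 
for lo in range(300,1000,50):
    k=q[(q[:,2]>lo)&(q[:,2]<=lo+50)]
    if len(k)>5: print("green",lo,len(k),k.min(0).round(),k.max(0).round())
f=np.load("top0.npy").reshape(-1,3); f=f[(f[:,2]>440)&(f[:,2]<475)&(f[:,1]<-150)]; print("furnace top",f.min(0),f.max(0))
for n,W,I,(u0,u1,v0,v1) in(("top",T,im,(318,358,292,312)),("side",S,si,(255,275,195,250))):
    w=W[v0:v1,u0:u1].reshape(-1,3); c=I[v0:v1,u0:u1].reshape(-1,3).astype(int)
    k=(np.ptp(c,axis=1)<30)&(c.max(1)<110)&(w[:,0]<540)&(w[:,0]>400)&(w[:,1]>-90)&(w[:,1]<20)
    w=w[k]; h=w[(w[:,2]>200)&(w[:,2]<275)]; d=w[(w[:,2]>115)&(w[:,2]<160)]
    print(n,"hook",len(h),h.round(1).tolist()[:40]); print("disc",len(d),d.mean(0),d.min(0),d.max(0))
p=read_state()["eef_pos"]; Rw=R(YAW)[1]
print("expect tip end",p+Rw@np.array([36+19,0,107-136.3]),"hook",p+Rw@HT,"disc",p+Rw@np.array([36,0,20-136.3]))
```

```text
green 550 28 [353. -83. 581.] [485.   3. 600.]
green 600 4756 [ 340. -102.  600.] [484.   3. 650.]
green 650 8635 [ 336. -103.  650.] [434.   2. 700.]
green 700 745 [350. -76. 700.] [367. -21. 711.]
furnace top [ 450.90597316 -405.90348992  440.10669217] [ 603.70328008 -182.04629029  474.83694039]
top hook 58 [[487.8, -35.2, 236.9], [487.9, -36.9, 239.2], [487.9, -38.7, 239.2], [486.0, -33.4, 237.7], [486.1, -34.9, 242.7], [486.1, -36.7, 244.2], [486.2, -38.5, 244.4], [486.2, -40.3, 244.0], [484.2, -33.2, 241.8], [484.3, -34.8, 245.8], [484.4, -36.6, 246.1], [484.5, -38.2, 249.1], [484.5, -40.2, 245.7], [484.5, -42.3, 242.4], [482.4, -33.2, 242.8], [482.6, -34.4, 253.0], [482.7, -36.3, 251.3], [482.8, -38.0, 253.8], [482.8, -39.8, 254.1], [482.8, -41.9, 249.4], [480.7, -33.1, 246.1], [480.8, -34.6, 251.6], [481.0, -36.2, 254.8], [481.1, -37.8, 257.3], [481.1, -39.7, 255.8], [481.1, -41.6, 254.2], [479.1, -34.6, 252.3], [479.2, -36.2, 254.8], [479.3, -37.9, 256.5], [479.3, -39.7, 257.1], [479.3, -41.6, 254.9], [479.3, -43.7, 249.8], [477.2, -34.7, 250.2], [477.4, -36.2, 255.8], [477.5
[... 777 characters left out ...]
51.5], [470.9, -44.9, 253.4], [472.3, -42.3, 252.3], [475.4, -42.0, 253.1], [479.3, -43.0, 255.0], [480.5, -40.0, 253.6], [475.6, -47.4, 253.2], [476.4, -43.8, 251.3], [480.1, -44.6, 253.0], [481.2, -41.4, 251.4], [486.2, -44.1, 254.7], [475.7, -43.1, 247.3], [481.3, -46.6, 251.3], [481.1, -41.6, 248.2], [483.7, -40.6, 248.4], [478.7, -43.2, 245.1], [483.3, -45.2, 247.8], [485.6, -43.7, 247.7], [485.5, -38.8, 244.7]]
disc 138 [475.89615065 -46.79957557 137.17768528] [452.10674956 -67.37346529 120.37606994] [490.76585145 -20.42218197 157.74650528]
expect tip end [483.43660431 -37.57233112 228.0104731 ] hook [465.00661497 -42.19136705 252.0104731 ] disc [465.00661497 -42.19136705 141.0104731 ]
```

Weight is about 0.36 kg (3.57 N), so I expect the lever to sink about 14 mm. The tip position in the top view agrees with the arm model to 0.5 mm. Next I move above the notch, lean 7° and lower in small steps while reading forces.

```bash
cat >> h.py <<'E'
NOTCH=np.array([479.25,-99.,188.]); LEAN=np.radians(7)
def go(dz,dy=0,dx=0,lean=LEAN,v=15):
    Rw=R(YAW)[1]; p,Rt=tcp_for(NOTCH+Rw@np.array([dx,dy,dz]),lean); movel(p,Rt,max_speed=v)
def report(tag,n=15):
    f,t,_=ft(n); Rw=R(YAW)[1]; s=read_state(); print(tag,"t%.1f"%s["time"],"F",(Rw.T@f).round(2),"M",(Rw.T@t).round(3),"z",s["eef_pos"][2].round(1),flush=True); return Rw.T@f
E
python3 - <<'E'
from h import *
go(64,lean=0,v=80); report("above")
go(64,v=40); report("leaned",40)
go(14,v=60); report("low",40)
for dz in(8,6,4,2,0,-2,-4):
    go(dz,v=12); f=report(dz)
    if np.hypot(f[0],f[1])>2.5: print("lateral, stop"); break
c=camera("top"); cv2.imwrite("pics/t2.png",c["image"]); np.save("t2.npy",cloud(c))
c=camera("side"); cv2.imwrite("pics/s2.png",c["image"])
E
```

```text
above t8.4 F [ 0.02  0.25 -3.6 ] M [ 0.009  0.098 -0.001] z 257.3
leaned t9.3 F [ 0.04  0.05 -3.56] M [-0.002  0.342  0.002] z 252.9
low t11.0 F [ 0.09 -0.11 -3.56] M [-0.003  0.355 -0.008] z 202.9
8 t11.9 F [ 0.03  0.17 -3.49] M [-0.013  0.358  0.012] z 196.9
6 t12.5 F [ 0.06 -0.04 -3.49] M [ 0.007  0.348 -0.005] z 194.9
4 t13.0 F [ 0.02 -0.1  -3.48] M [-0.006  0.339 -0.016] z 192.9
2 t13.6 F [ 0.03 -0.04 -3.6 ] M [-0.009  0.34  -0.012] z 190.9
0 t14.2 F [-0.13 -0.5  -3.31] M [-0.121  0.344 -0.026] z 188.9
-2 t14.7 F [ 0.07 -1.   -2.84] M [-0.215  0.227 -0.059] z 186.9
-4 t15.3 F [ 0.42 -1.25 -2.2 ] M [-0.285  0.179 -0.073] z 184.9
```

Run:
```python
from h import *
dy=0
for i in range(8):
    dy-=.5; go(-4,dy,v=6); f=report("dy %.1f"%dy,25)
    if abs(f[1])<.25: break
```

```text
dy -0.5 t16.1 F [-0.09 -1.19 -2.17] M [-0.284  0.305 -0.078] z 184.9
dy -1.0 t16.7 F [-0.23 -1.19 -2.57] M [-0.275  0.311 -0.082] z 184.9
dy -1.5 t17.4 F [-0.05 -0.69 -2.87] M [-0.148  0.296 -0.037] z 184.9
dy -2.0 t18.1 F [-0.05  2.11 -2.5 ] M [0.46  0.298 0.129] z 184.8
dy -2.5 t18.7 F [-0.53  3.67 -2.2 ] M [0.784 0.369 0.215] z 184.9
dy -3.0 t19.4 F [-0.55  2.9  -2.11] M [0.675 0.395 0.188] z 184.9
dy -3.5 t20.1 F [-0.32  3.43 -2.2 ] M [0.779 0.369 0.23 ] z 184.9
dy -4.0 t20.7 F [-0.44  3.96 -1.99] M [0.865 0.374 0.234] z 184.9
```

```bash
python3 -c "
import cv2
a=cv2.resize(cv2.imread('pics/t2.png')[270:330,330:410],(800,600),interpolation=0); cv2.imwrite('pics/t2c.png',(a*1.0).clip(0,255))"
```

```text
[ WARN:0@0.135] global loadsave.cpp:1063 imwrite_ Unsupported depth image for selected encoder is fallbacked to CV_8U.
```

View pics/t2c.png

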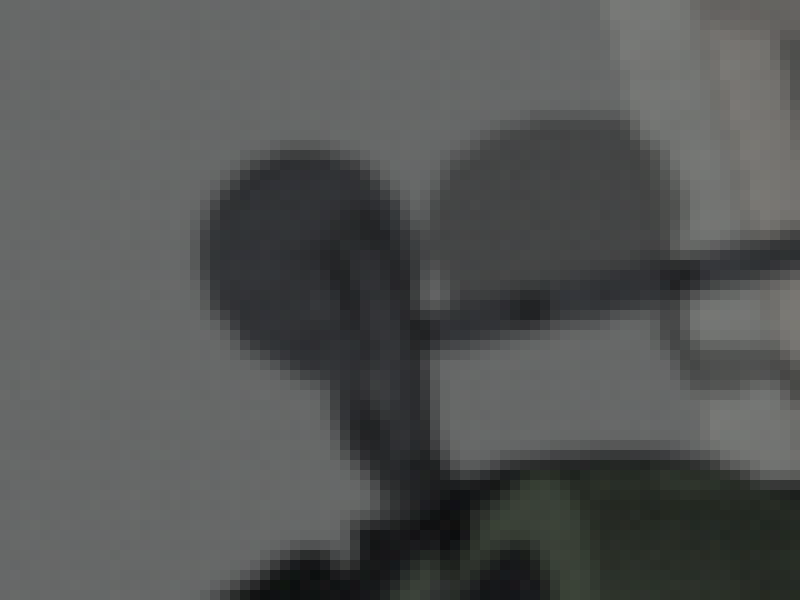

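The bar sits in the end notch: (378,335) in the crop, with the next two at (530,305) and (680,275). The lateral force changes sign near dy = −1.65. I'll unload, recentre and go down again.

Run:
```python
from h import *
go(2.5,-4,v=10); report("up"); go(2.5,-1.65,v=10); report("c")
for dz in(0,-2,-4,-6):
    go(dz,-1.65,v=10); f=report(dz,25)
    if abs(f[1])>2.5: break
print(read_state()["finger_gap"])
```

```text
up t21.8 F [-0.09 -0.03 -3.38] M [0.026 0.342 0.016] z 191.3
c t22.4 F [ 0.01  0.07 -3.45] M [-0.006  0.338 -0.002] z 191.4
0 t23.2 F [-0.13 -0.02 -3.43] M [-0.     0.346  0.006] z 188.9
-2 t24.0 F [-0.08  0.19 -2.98] M [0.059 0.311 0.018] z 186.9
-4 t24.8 F [ 0.01  0.58 -2.37] M [0.099 0.292 0.029] z 184.9
-6 t25.5 F [-0.05  0.42 -1.81] M [0.105 0.294 0.021] z 182.9
8.891757310297606
```

Run:
```python
from h import *
for dz in(-8,-10,-12,-13.3):
    go(dz,-1.65,v=10); f=report(dz,25)
    if abs(f[1])>2: break
c=camera("top"); cv2.imwrite("pics/t3.png",c["image"])
c=camera("side"); cv2.imwrite("pics/s3.png",c["image"])
a=cv2.resize(cv2.imread('pics/t3.png')[265:325,330:410],(800,600),interpolation=0); cv2.imwrite('pics/t3c.png',cv2.convertScaleAbs(a,alpha=1.6))
report("still",60)
```

```text
-8 t26.3 F [-0.18  0.44 -1.58] M [0.088 0.274 0.028] z 180.9
-10 t27.1 F [-0.15  0.28 -0.88] M [0.042 0.273 0.005] z 178.9
-12 t27.8 F [-0.35 -0.29 -0.44] M [-0.052  0.265 -0.018] z 176.9
-13.3 t28.5 F [-0.55 -0.6  -0.04] M [-0.116  0.238 -0.03 ] z 175.6
still t29.6 F [-0.37 -0.69 -0.11] M [-0.164  0.225 -0.041] z 175.6
```

View pics/t3c.png

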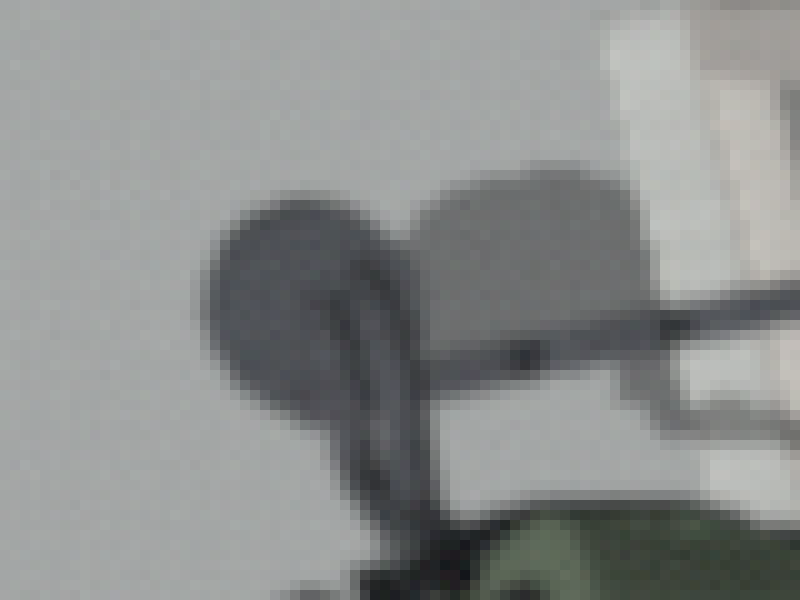

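Nearly the whole weight is on the lever (Fz −0.1 N). I'll take out the small side force of 0.7 N along the lever and then check the balance.

Run:
```python
from h import *
dx,dy,dz=0,-1.65,-13.3
for i in range(6):
    f=report(f"dx{dx:.2f} dy{dy:.2f} dz{dz:.2f}",50)
    if abs(f[1])<.2 and abs(f[0])<.25 and abs(f[2]-.05)<.12: break
    dx+=np.clip(.4*f[0],-.15,.15)*(abs(f[0])>.2); dy+=np.clip(.2*f[1],-.12,.12)*(abs(f[1])>.15); dz+=np.clip((f[2]-.05)/.25,-.5,.5)*(abs(f[2]-.05)>.1)
    go(dz,dy,dx,v=4)
print(dx,dy,dz)
```

```text
dx0.00 dy-1.65 dz-13.30 t30.5 F [-0.28 -0.8  -0.22] M [-0.191  0.208 -0.059] z 175.6
dx-0.11 dy-1.77 dz-13.80 t31.6 F [ 0.76  0.59 -0.05] M [ 0.108 -0.024  0.038] z 175.1
dx0.04 dy-1.65 dz-13.80 t32.7 F [-0.16 -0.56 -0.01] M [-0.123  0.181 -0.034] z 175.1
dx0.04 dy-1.76 dz-13.80 t33.7 F [-0.57  0.37 -0.1 ] M [0.072 0.283 0.024] z 175.1
dx-0.11 dy-1.69 dz-14.30 t34.9 F [0.57 0.06 0.01] M [-0.018  0.031  0.   ] z 174.6
dx0.04 dy-1.69 dz-14.30 t35.9 F [-0.21 -0.42  0.03] M [-0.109  0.195 -0.024] z 174.6
-0.04531438750271782 -1.7725715184579898 -14.3
```

Run:
```python
from h import *
f=report("final",40)
if abs(f[0])<.5 and abs(f[1])<.5 and abs(f[2])<.3:
    open_gripper(); report("open",25)
    s=read_state(); print(s["finger_gap"],s["time"])
    cs=camera("top"); cv2.imwrite("pics/t4.png",cs["image"])
    p=s["eef_pos"]; Rt=s["tool_rot"]; movel(p-Rt[:,2]*110,max_speed=60); report("up",5)
    p=read_state()["eef_pos"]; movel(p+np.array([-60,60,80]),max_speed=120)
    c=camera("top"); cv2.imwrite("pics/t5.png",c["image"]); np.save("t5.npy",cloud(c))
    c=camera("side"); cv2.imwrite("pics/s5.png",c["image"]); np.save("s5.npy",cloud(c)); print(read_state()["time"])
    a=cv2.resize(cv2.imread('pics/t5.png')[235:325,310:430],(800,600),interpolation=0)
    cv2.imwrite('pics/t5c.png',cv2.convertScaleAbs(a,alpha=1.6))
```

```text
final t36.9 F [0.04 0.29 0.12] M [0.068 0.112 0.024] z 174.6
open t38.0 F [-0.05 -0.02 -0.21] M [0.003 0.127 0.002] z 174.6
85.32672244165082 38.0
up t40.1 F [ 0.38 -0.25 -0.21] M [ 0.003  0.123 -0.008] z 283.6
41.3417
```

View pics/t5c.png

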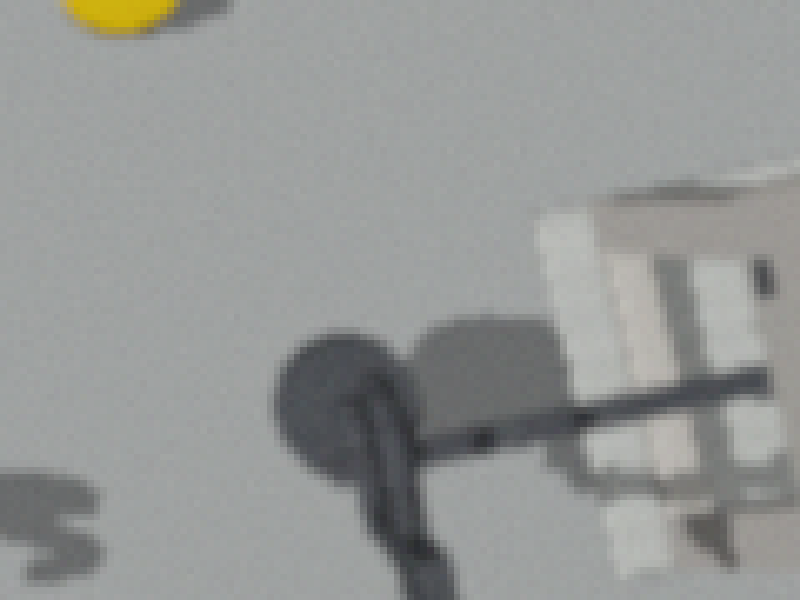

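The weight hangs in the end notch (crop ~(395,440)), with two free notches visible at (485,440) and (583,418). The gripper is clear of it.

Run:
```python
from h import *
finish_job(); print(read_state()["time"])
```

```text
the job is handed in; nothing more can be done
the job is handed in; nothing more can be done
```

The dark draw weight is hanging in the notch nearest the lever's free end. I handed the job in at about 41 s of the 64 s allowed; it reports no verdict.

- **Lowering:** I weighed it in the gripper at about 3.6 N. I leaned it 7° toward the neck side, centred it in the V by the side forces, and lowered it about 14 mm with the lever until the lever carried it all.
- **Side force:** my first centring loop ran about 2 mm too far along the lever and pushed on it with up to 4 N sideways. I estimate that is well under the 14 N limit. I then lifted off, recentred and lowered it again.
- **Before release:** the leftover forces on the gripper were 0.04, 0.29 and 0.12 N. The wrist moment was 0.112 N m, against 0.127 N m once the gripper was open, so the lever was carrying the weight.
- **After release:** the last top picture shows it hanging in the end notch, the other two notches free and the gripper clear.

I could not confirm two things. The 7° lean is the figure you gave: the furnace blocked the side camera, and the wrist moment is too coarse to confirm the angle. I also had no direct reading of the lever's speed or of the weight's swing at release.

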